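# Set the stock tags of the watercolour boxes

### The job

Set the stock tags in front of the four paint-pan boxes: flip the hinged tags, gently pushing them over with a fingertip, so that every full box, and only a full box, shows the disc face of its tag (tag leaning towards its box), while the box that is not full shows the bar face (tag leaning away from its box). Do not pinch or lift anything, and leave the stands, the boxes and the other things where they stand.

Things in the scene. Friction and masses are not known exactly. Their poses are not given: they have to be found in the camera images.
- box_a: Open wooden box for watercolour pans, 72 (x) x 80 (y) x 44 mm high, loose. FULL: nine white paint pans in three rows fill it, their tops 42 mm above its underside. Origin: centre of its underside, z up; its tag stand is the one in front of it on its -x side (stand centre about 135 mm from box centre, sideways offset under 30 mm).
- box_b: Open wooden box for watercolour pans, 72 (x) x 80 (y) x 44 mm high, loose. FULL: nine white paint pans in three rows fill it, their tops 42 mm above its underside. Origin: centre of its underside, z up; its tag stand is the one in front of it on its -x side (stand centre about 135 mm from box centre, sideways offset under 30 mm).
- box_c: Open wooden box for watercolour pans, 72 (x) x 80 (y) x 44 mm high, loose. FULL: nine white paint pans in three rows fill it, their tops 42 mm above its underside. Origin: centre of its underside, z up; its tag stand is the one in front of it on its -x side (stand centre about 135 mm from box centre, sideways offset under 30 mm).
- box_d: Open wooden box for watercolour pans, 72 (x) x 80 (y) x 44 mm high, loose. NOT full: only two pans are left on its floor. Origin: centre of its underside, z up; its tag stand is the one in front of it on its -x side (stand centre about 135 mm from box centre, sideways offset under 30 mm).
- stand_a: Steel tag stand, 0.65 kg, loose: base 64 (x) x 60 (y) x 18 mm with a hinged wooden tag; its fixed parts reach 40 mm up. Origin: centre of its underside, z up, +x points (within 0.15 rad) to its own box. The hinge pin runs along the stand's y, 30 mm above the origin. Four stands in a row, about 95 mm apart; over 45 mm is free between a leaning tag's edge and the box.
- stand_b: Steel tag stand, 0.65 kg, loose: base 64 (x) x 60 (y) x 18 mm with a hinged wooden tag; its fixed parts reach 40 mm up. Origin: centre of its underside, z up, +x points (within 0.15 rad) to its own box. The hinge pin runs along the stand's y, 30 mm above the origin. Four stands in a row, about 95 mm apart; over 45 mm is free between a leaning tag's edge and the box.
- stand_c: Steel tag stand, 0.65 kg, loose: base 64 (x) x 60 (y) x 18 mm with a hinged wooden tag; its fixed parts reach 40 mm up. Origin: centre of its underside, z up, +x points (within 0.15 rad) to its own box. The hinge pin runs along the stand's y, 30 mm above the origin. Four stands in a row, about 95 mm apart; over 45 mm is free between a leaning tag's edge and the box.
- stand_d: Steel tag stand, 0.65 kg, loose: base 64 (x) x 60 (y) x 18 mm with a hinged wooden tag; its fixed parts reach 40 mm up. Origin: centre of its underside, z up, +x points (within 0.15 rad) to its own box. The hinge pin runs along the stand's y, 30 mm above the origin. Four stands in a row, about 95 mm apart; over 45 mm is free between a leaning tag's edge and the box.
- tag_a (a joint): Angle (rad) of the tag on stand_a: 0 upright; +0.66 leaning on its rest towards the box (stand's +x), the face with the round raised DISC turned up to view; -0.66 leaning away from the box (stand's -x), the face with the straight raised BAR turned up. It swings freely and, pushed past upright, falls to the other side by its own weight.
- tag_a_edge (a point): Middle of the rounded free edge of the tag on stand_a, 60 mm from the hinge pin. The tag is a 30 g wooden leaf, 46 mm wide (stand's y), 4 mm thick. When leaning, this edge is 77 mm above the stand's underside and 37 mm to the side of the pin.
- tag_b (a joint): Angle (rad) of the tag on stand_b: 0 upright; +0.66 leaning on its rest towards the box (stand's +x), the face with the round raised DISC turned up to view; -0.66 leaning away from the box (stand's -x), the face with the straight raised BAR turned up. It swings freely and, pushed past upright, falls to the other side by its own weight.
- tag_b_edge (a point): Middle of the rounded free edge of the tag on stand_b, 60 mm from the hinge pin. The tag is a 30 g wooden leaf, 46 mm wide (stand's y), 4 mm thick. When leaning, this edge is 77 mm above the stand's underside and 37 mm to the side of the pin.
- tag_c (a joint): Angle (rad) of the tag on stand_c: 0 upright; +0.66 leaning on its rest towards the box (stand's +x), the face with the round raised DISC turned up to view; -0.66 leaning away from the box (stand's -x), the face with the straight raised BAR turned up. It swings freely and, pushed past upright, falls to the other side by its own weight.
- tag_c_edge (a point): Middle of the rounded free edge of the tag on stand_c, 60 mm from the hinge pin. The tag is a 30 g wooden leaf, 46 mm wide (stand's y), 4 mm thick. When leaning, this edge is 77 mm above the stand's underside and 37 mm to the side of the pin.
- tag_d (a joint): Angle (rad) of the tag on stand_d: 0 upright; +0.66 leaning on its rest towards the box (stand's +x), the face with the round raised DISC turned up to view; -0.66 leaning away from the box (stand's -x), the face with the straight raised BAR turned up. It swings freely and, pushed past upright, falls to the other side by its own weight.
- tag_d_edge (a point): Middle of the rounded free edge of the tag on stand_d, 60 mm from the hinge pin. The tag is a 30 g wooden leaf, 46 mm wide (stand's y), 4 mm thick. When leaning, this edge is 77 mm above the stand's underside and 37 mm to the side of the pin.
- mug_mid (a point): Bystander: white ceramic mug, 76 mm across, 85 mm high, centre half-way up.
- ink_mid (a point): Bystander: small glass jar with black cap, 44 mm across, 75 mm high, centre half-way up.
- block_mid (a point): Bystander: wooden sanding block, 45 x 70 x 22 mm, centre half-way up.
Things that resemble listed ones, but are neither listed nor needed, are in the scene too. Leave any blue look-alike of the stand_d alone.

How it is judged (in metres and radians):
At the end, for the whole second after the job is handed in: Every tag in front of a full box leans towards its box (above +0.55 rad), the tag in front of the box that is not full leans away from it (below -0.55 rad), all tags are still (under 0.2 rad/s) and the stands upright within 0.1 rad (((y of stand_a in the frame of box_d between -0.0475 and 0.0475 m and value of joint tag_a below -0.55 rad) or (not (y of stand_a in the frame of box_d between -0.0475 and 0.0475 m) and value of joint tag_a above 0.55 rad)) and velocity of joint tag_a between -0.2 and 0.2 rad/s and angle between each of stand_a, stand_b, stand_c, stand_d's own z axis and vertical below 0.1 rad and ((y of stand_b in the frame of box_d between -0.0475 and 0.0475 m and value of joint tag_b below -0.55 rad) or (not (y of stand_b in the frame of box_d between -0.0475 and 0.0475 m) and value of joint tag_b above 0.55 rad)) and velocity of joint tag_b between -0.2 and 0.2 rad/s and ((y of stand_c in the frame of box_d between -0.0475 and 0.0475 m and value of joint tag_c below -0.55 rad) or (not (y of stand_c in the frame of box_d between -0.0475 and 0.0475 m) and value of joint tag_c above 0.55 rad)) and velocity of joint tag_c between -0.2 and 0.2 rad/s and ((y of stand_d in the frame of box_d between -0.0475 and 0.0475 m and value of joint tag_d below -0.55 rad) or (not (y of stand_d in the frame of box_d between -0.0475 and 0.0475 m) and value of joint tag_d above 0.55 rad)) and velocity of joint tag_d between -0.2 and 0.2 rad/s); the robot touches nothing.
It fails at once if a tag stand is lifted, tipped (over 0.15 rad) or shoved more than 15 mm (distance of any of stand_a, stand_b, stand_c, stand_d from where it was at the start of the episode above 0.015 m or angle between any of stand_a, stand_b, stand_c, stand_d's own z axis and vertical above 0.15 rad).
It fails at once if a tag or its stand is pinched or pushed with more than 12 N (contact force between the fingers and stand_a above 12 N or contact force between the fingers and stand_b above 12 N or contact force between the fingers and stand_c above 12 N or contact force between the fingers and stand_d above 12 N).
It fails at once if the arm or the gripper's body, not the fingers, touches a tag or its stand with over 1 N (contact force between the arm and stand_a above 1 N or contact force between the arm and stand_b above 1 N or contact force between the arm and stand_c above 1 N or contact force between the arm and stand_d above 1 N).
It fails at once if a box is moved more than 15 mm (distance of any of box_a, box_b, box_c, box_d from where it was at the start of the episode above 0.015 m).
It fails at once if the mug, jar or sanding block is moved more than 15 mm (distance of any of mug_mid, ink_mid, block_mid from where it was at the start of the episode above 0.015 m).
It also fails if it takes over 54 s, if anything falls off the work surface, if the arm or the gripper's body presses on something with over 40 N, if the wrist force passes 120 N, or if a joint passes its speed limit or range.

### The arm

A 7-joint arm with a two-finger parallel gripper is mounted at the origin on the work surface. World frame = base frame: x ahead of the robot, y to its left, z up, the work surface at z = 0. Lengths are in mm, angles in rad, forces in N, time in s.
With the tool pointing down it reaches from about 400 to 875 mm from the base axis. Payload 4.4 kg.
Tool frame: the origin (TCP) lies at the very end of the fingers, on their centre line; the grasp point (between the pads) lies 19 mm behind it; z points along the fingers, y is the direction in which the jaws open and shut (so a half turn about z gives the same grasp; the last joint's range is limited). The gripper opens to 85 mm and grips with 20 to 120 N. Pads are 22 mm wide; open, the fingers measure 114 mm over their backs; the gripper's body (76 mm by 85 mm) begins 54 mm behind the grasp point. The pads swing forward as they close: fully open they stand 13 mm farther back than shut.
Start: joints at [-1.174, 0.628, 0.038, 1.517, -0.027, 0.996, -0.02], TCP at [290.176, 581.649, 231.313] pointing down, gripper open.
Joint ranges: [-3.06, 3.06], [-0.37, 2.12], [-1.25, 1.32], [0.18, 2.47], [-1.1, 4.24], [0.23, 1.98], [-2.94, 2.94]. Speed limits (rad/s): [2.57, 2.57, 3.14, 3.14, 3.14, 3.14, 3.14].

### API

Orientations are given as [roll, pitch, yaw] about the fixed x, y, z axes, in that order (R = Rz(yaw) Ry(pitch) Rx(roll)).
In Python, from cell import read_state, get_image, finish_job gives the robot as it stands.
- The arm moves only by the tool carry_out, never from a script. Its argument "series" is a list that holds one entry, the list of rows, each a list of 7 numbers: the shift along the tool's x, y, z in cm, then the turn, a rotation vector about the tool's x, y, z in rad, then the finger opening in cm, from 0 to 8.54. In form: [[[x, y, z, wx, wy, wz, grip], ...]]. A call has 1 to 5 rows; each row is the pose to reach, as a shift and turn from the pose commanded when the call began, along the tool's axes at that moment; what a row does not reach only later rows make up. A row lasts 1/12 s, in which the tool goes at most 41.7 mm and 7.16 degrees, less where a joint would pass 70% of its speed; a pose out of reach is approached as far as the arm can. A call with a gripper value outside its range is refused whole. The fingers move at their own pace and stop on an object; the grip force is fixed at half the most. Time passes only in rows, so rows that repeat a pose let the fingers close. It gives the time, the measured TCP pose, the force and the opening at its end, in the units of the state.
- read_state(): the state, without advancing time (a new reading comes with each control period).
- get_image(name): name is "side" or "top" or "wrist"; returns a dict with "img" (480x640x3 uint8, blue, green, red), "z_map" (480x640 float32, mm along the optical axis (not along the pixel's ray), 0 where there is no reading), "mtx" (3x3 intrinsics, pixels), "T" (4x4, takes a point from camera to world coordinates); the wrist camera has in their place "T_tool_cam" (4x4, takes a point from camera to tool coordinates, whose origin is the TCP and whose axes are the flange's). Camera axes: x right, y down, z forward; pixel columns grow to the right and rows downward; lengths in mm; the calibration is good to about 2 mm. The wrist camera is an equidistant fisheye: a pixel r from the principal point sees the ray r / f radians off the axis. A picture is of the moment at which its call begins: read the wrist's pose just before it.
- finish_job(): hands the job in, once; it reports no verdict.
The state is a dict: "clock": time; "qpos": joint angles; "qd": joint speeds; "tau": joint torques, N m; "eef_pos": TCP position; "tool_rot": TCP orientation; "force": force on the tool from outside, world axes, zero at the start; "torque": the same for the moment, N m; "width": finger opening in mm.
Only numpy, scipy, OpenCV 4.12 (cv2) and the standard library are available. Lean on these libraries where they do the work, as an engineer would, in place of code of your own. Each camera call takes 0.05 s, during which the arm holds its last target.

## Working session

There is one attempt and no reset: what is moved stays moved. The work goes in short steps, Python scripts to look and compute and a tool call to move; the robot and the scene stay as the last step left them, time stands still between calls to the robot, and variables do not carry over. Pictures are saved under pics/ and viewed, and the job is handed in when it is done.

Besides the shell and the picture viewer there is one more tool, called after "Request:" in YAML: its name, and indented under it one key for each argument. carry_out: Moves the arm, as the interface text tells. Its arguments: {"type":"object","properties":{"series":{"type":"array","items":{"type":"array","items":{"type":"array","items":{"type":"number"}}}}},"required":["series"]}

```bash
mkdir -p pics; ls
python3 - <<'E'
from cell import *
import cv2,numpy as np
s=read_state();print(s)
for n in ["side","top"]:
    d=get_image(n);cv2.imwrite(f"pics/{n}0.png",d["img"]);np.savez(f"pics/{n}0.npz",**d);print(n,d["mtx"],d["T"])
E
```

```text
pics
{'clock': 0.0, 'qpos': array([-1.17378282,  0.62934521,  0.03842158,  1.51840196, -0.02696883,
        0.99629697, -0.02002523]), 'qd': array([ 2.33813308e-04,  6.29247890e-04, -5.42755076e-04, -1.42974175e-03,
       -7.11350995e-05, -3.12462232e-04, -3.95844275e-04]), 'tau': array([ 9.28581831e-04, -5.63385093e+01,  1.22673254e+00, -1.93446118e+01,
        1.10536566e-02,  1.07129026e-02, -2.10249533e-05]), 'eef_pos': array([289.8887782 , 581.05760878, 230.37846989]), 'tool_rot': array([-3.13965910e+00,  4.04522994e-05,  2.67878664e+00]), 'force': array([-0.15820205, -0.69636515,  0.07057408]), 'torque': array([ 0.03690101, -0.00860425,  0.03025932]), 'width': 85.19958883681919}
side [[464.8503961    0.         318.61653319]
 [  0.         464.8503961  241.65396344]
 [  0.           0.           1.        ]] [[ 7.42084239e-01 -3.24457715e-01  5.86547673e-01 -4.15756810e+00]
 [-6.69937226e-01 -3.88050200e-01  6.32930608e-01 -5.32885953e+02]
 [ 2.22507229e-02 -8.62637950e-01 -5.05332240e-01  5.57257554e+02]
 [ 0.00000000e+00  0.00000000e+00  0.00000000e+00  1.00000000e+00]]
top [[518.38472309   0.         327.84105218]
 [  0.         518.38472309 241.55434785]
 [  0.           0.           1.        ]] [[-2.65089244e-02 -9.85094832e-01  1.69957199e-01  3.75500598e+02]
 [-9.99084859e-01  3.18171625e-02  2.85851811e-02  6.90919813e+00]
 [-3.35666700e-02 -1.69043902e-01 -9.85036770e-01  1.08191682e+03]
 [ 0.00000000e+00  0.00000000e+00  0.00000000e+00  1.00000000e+00]]
```

View pics/top0.png

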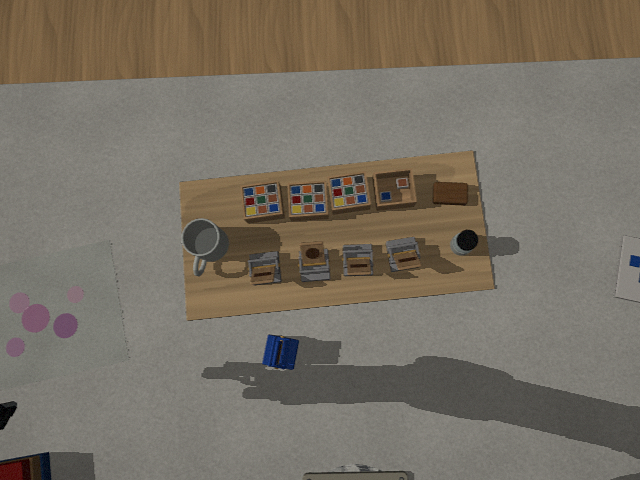

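View pics/side0.png

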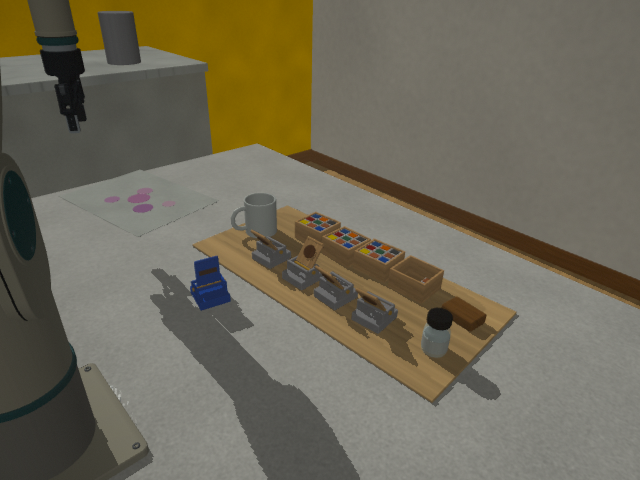

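The top view shows full boxes at px (262,201), (308,199) and (350,192), and the box with two pans at (395,188). The tags at (265,272), (357,265) and (405,258) seem to lean away, and (313,253) leans towards its box. I'll zoom in and measure.

```bash
cat > h.py <<'E'
import numpy as np,cv2
def load(n): return dict(np.load(f"pics/{n}.npz"))
def pts(d):
    K=d["mtx"];z=d["z_map"];v,u=np.mgrid[:480,:640]
    P=np.stack([(u-K[0,2])/K[0,0]*z,(v-K[1,2])/K[1,1]*z,z],-1)
    W=P@d["T"][:3,:3].T+d["T"][:3,3]; W[z==0]=np.nan; return W
E
python3 - <<'E'
from h import *
d=load("top0");c=d["img"][160:300,180:500]
s=load("side0")["img"][190:360,220:460]
cv2.imwrite("pics/topz.png",cv2.resize(c,(800,350),interpolation=cv2.INTER_CUBIC))
cv2.imwrite("pics/sidez.png",cv2.resize(s,(800,567),interpolation=cv2.INTER_CUBIC))
W=pts(d)
np.set_printoptions(precision=0,suppress=True,linewidth=200)
for u,v in [(215,300),(262,201),(308,199),(350,192),(385,180),(265,272),(313,253),(357,265),(405,258),(452,192),(466,240),(187,238),(212,224),(282,352)]: print(u,v,W[v,u])
E
```

```text
215 300 [445. 276.   6.]
262 201 [644. 171.  45.]
308 199 [644.  75.  48.]
350 192 [654. -11.  53.]
385 180 [689. -87.  13.]
265 272 [494. 163.  63.]
313 253 [529.  67.  64.]
357 265 [502. -20.  65.]
405 258 [ 514. -115.   62.]
452 192 [ 653. -223.   30.]
466 240 [ 542. -232.   82.]
187 238 [567. 320.  65.]
212 224 [588. 262.  94.]
282 352 [336. 136.  17.]
```

View pics/topz.png

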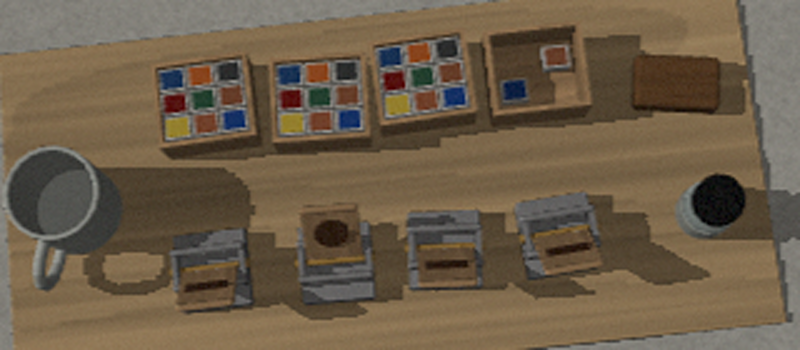

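View pics/sidez.png

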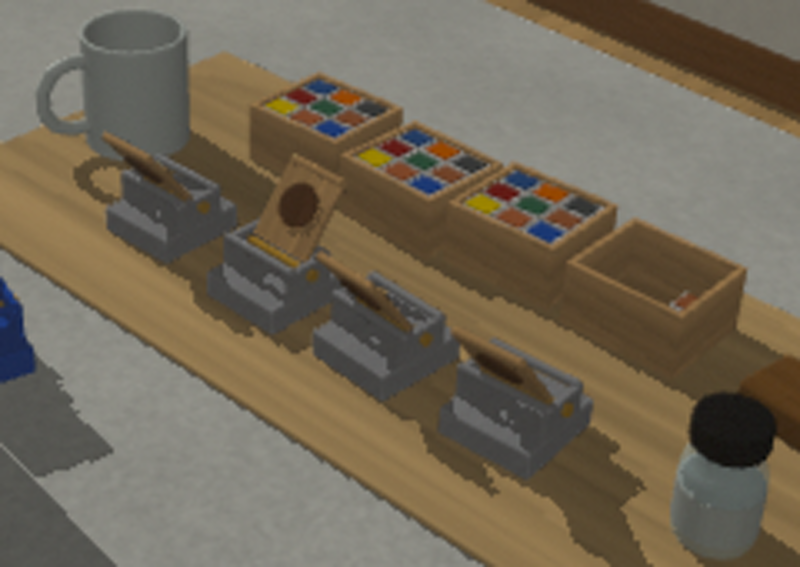

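The zoomed views confirm it. Tags 1 (leftmost, y≈163) and 3 (y≈-20) show the bar in front of full boxes and need flipping. Tag 2 shows its disc and tag 4, at the box with two pans, shows its bar, so both are already right. Next I'll locate the tags to flip.

Run:
```python
from h import *
np.set_printoptions(precision=1,suppress=True,linewidth=200)
for n in ["top0","side0"]:
    d=load(n);W=pts(d)
    b=W[...,2];m=(W[...,0]>440)&(W[...,0]<470)&(np.abs(W[...,1]-50)<150); print(n,"board z",np.nanmedian(b[m]))
    hsv=cv2.cvtColor(d["img"],cv2.COLOR_BGR2HSV)
    for y in (163,67,-20,-115):
        r=(abs(W[...,1]-y)<45)&(W[...,0]>440)&(W[...,0]<590)&(b>15)
        g=r&(hsv[...,1]<60); t=r&(hsv[...,1]>=70)&(b>45)
        P=W[t];G=W[g]
        print(y,"grey",G.min(0),G.max(0),len(G),"tag",np.percentile(P,2,0),np.percentile(P,98,0),P.mean(0),len(P))
        if len(G)>20:
            q=cv2.minAreaRect(G[:,:2].astype(np.float32));print("  rect",q)
        if len(P)>20:
            n_=np.linalg.svd(P-P.mean(0))[2][2];print("  normal",n_*np.sign(n_[2]))
```

```text
top0 board z 6.289773811914529
163 grey [474.6 137.8  15.1] [542.  201.7  61.1] 508 tag [470.8 145.9  45.7] [504.3 190.3  86. ] [486.8 167.9  67.6] 342
  rect ((508.00146484375, 170.13348388671875), (63.991207122802734, 59.66550827026367), 5.409714221954346)
  normal [0.8 0.1 0.6]
67 grey [477.9  37.   15.3] [542.8  98.4  67.2] 532 tag [515.4  47.   46.2] [548.1  90.3  86. ] [532.   68.7  67. ] 449
  rect ((510.28692626953125, 67.69818115234375), (62.527000427246094, 60.01414108276367), 2.749253034591675)
  normal [-0.8 -0.   0.6]
-20 grey [483.  -51.9  15.1] [551.2   8.2  83.5] 489 tag [482.  -43.9  45.7] [514.8  -0.5  85.8] [497.7 -22.4  67.9] 336
  rect ((517.0165405273438, -21.88206672668457), (59.64727783203125, 68.51612854003906), 89.40123748779297)
  normal [0.8 0.  0.6]
-115 grey [ 492.9 -146.3   16.3] [562.6 -81.9  68.3] 507 tag [ 490.9 -140.    46. ] [524.9 -96.   86.4] [ 506.9 -117.8   68.1] 348
  rect ((528.1978149414062, -115.2806396484375), (63.48602294921875, 61.29032516479492), 8.142940521240234)
  normal [0.8 0.1 0.6]
side0 board z 5.782694504569406
163 grey [469.  1
[... 298 characters left out ...]
.2  45.3] [545.8  91.1  83.9] [530.5  67.9  65. ] 457
  rect ((508.8637390136719, 68.59810638427734), (63.67592239379883, 63.02035903930664), 4.282679557800293)
  normal [-0.8 -0.1  0.6]
-20 grey [485.1 -52.6  15. ] [549.2   9.2  46.6] 764 tag [480.1 -44.6  45.6] [510.3  -0.7  84.4] [490.4 -27.5  70.7] 157
  rect ((517.1181030273438, -21.713472366333008), (61.83668899536133, 64.10167694091797), 89.9494400024414)
  normal [0.8 0.  0.6]
-115 grey [ 491.9 -148.3   15. ] [563.3 -83.6  64.6] 849 tag [ 488.2 -141.1   45.5] [520.6 -97.   84.7] [ 499.9 -122.3   70.2] 208
  rect ((527.1187133789062, -114.17158508300781), (66.9440689086914, 61.05535125732422), 7.574488639831543)
  normal [0.8 0.1 0.6]
```

Request:
carry_out:
  series:
    - [[-2.8,-2.7,0,0,0,-0.09,0],[-5.6,-5.4,0,0,0,-0.18,0],[-8.4,-8.1,0,0,0,-0.27,0],[-11.2,-10.8,0,0,0,-0.36,0],[-14,-13.5,0,0,0,-0.46,0]]

```text
clock: 0.52
eef_pos: [355.3, 396.4, 231.0]
tool_rot: [-3.141, -0.0, -3.139]
force: [1.3, -0.7, -0.7]
width: 25.5
```

Request:
carry_out:
  series:
    - [[-0.8,-3.8,0,0,0,0,0],[-1.6,-7.6,0,0,0,0,0],[-2.4,-11.4,0,0,0,0,0],[-3.2,-15.2,0,0,0,0,0],[-4.0,-19,0,0,0,0,0]]

```text
clock: 0.93
eef_pos: [394.5, 206.2, 231.2]
tool_rot: [-3.141, -0.0, 3.139]
force: [1.0, -0.2, -0.1]
width: 0.1
```

Request:
carry_out:
  series:
    - [[-1.6,-2,2,0,0,0,0],[-3.2,-3.8,5.5,0,0,0,0],[-3.2,-3.8,9,0,0,0,0],[-3.2,-3.8,12,0,0,0,0],[-3.2,-3.8,12,0,0,0,0]]

```text
clock: 1.35
eef_pos: [423.3, 168.0, 106.8]
tool_rot: [-3.137, -0.009, 3.138]
force: [-0.6, -0.7, 0.2]
width: 0.0
```

Request:
carry_out:
  series:
    - [[0,0,2,0,0,0,0],[0,0,4.2,0,0,0,0],[0,0,4.2,0,0,0,0],[0,0,4.2,0,0,0,0]]

```text
clock: 1.68
eef_pos: [426.2, 170.4, 69.9]
tool_rot: [-3.141, -0.001, 3.139]
force: [0.6, 0.8, -0.3]
width: 0.1
```

Run:
```python
from cell import *
import cv2
print(read_state()["eef_pos"])
d=get_image("side");cv2.imwrite("pics/side1.png",d["img"])
```

```text
[426.24869679 170.35214742  69.85250805]
```

View pics/side1.png

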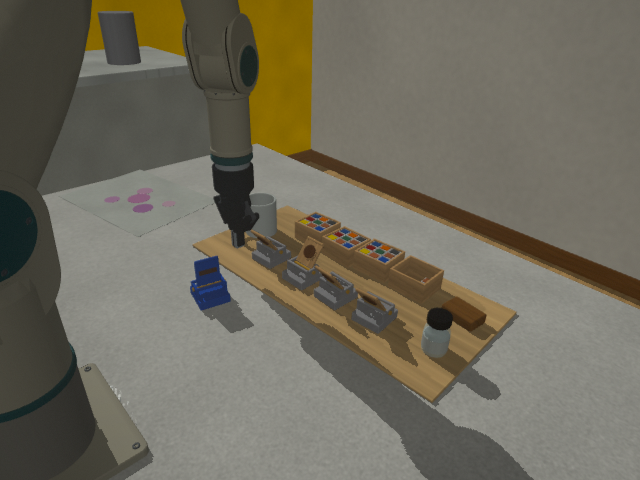

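The side view shows the closed fingertip at px (240,243), just behind the leftmost tag and clear of the mug. I'll push forward slowly.

Request:
carry_out:
  series:
    - [[-0.8,0,0,0,0,0,0],[-1.6,0,0,0,0,0,0],[-2.2,0,0,0,0,0,0],[-2.7,0,0,0,0,0,0],[-3.2,0,0,0,0,0,0]]

```text
clock: 2.15
eef_pos: [459.7, 170.1, 69.8]
tool_rot: [3.141, 0.001, 3.138]
force: [-0.9, -0.3, 0.5]
width: 0.1
```

Request:
carry_out:
  series:
    - [[-0.4,0,0,0,0,0,0],[-0.8,0,0,0,0,0,0],[-1.2,0,0,0,0,0,0],[-1.6,0,0,0,0,0,0],[-2.0,0,0,0,0,0,0]]

```text
clock: 2.57
eef_pos: [478.8, 170.0, 69.2]
tool_rot: [-3.142, -0.0, 3.139]
force: [-0.7, -0.0, 0.5]
width: 0.3
```

Request:
carry_out:
  series:
    - [[-0.4,0,0,0,0,0,0],[-0.8,0,0,0,0,0,0],[-1.2,0,0,0,0,0,0],[-1.6,0,0,0,0,0,0],[-2.0,0,0,0,0,0,0]]

```text
clock: 2.98
eef_pos: [498.9, 170.0, 69.3]
tool_rot: [3.142, -0.0, 3.139]
force: [-0.4, -0.1, 0.5]
width: 0.1
```

Run:
```python
from cell import *
import cv2
print(read_state()["eef_pos"])
d=get_image("side");cv2.imwrite("pics/side2.png",cv2.resize(d["img"][180:360,200:440],(800,600)))
```

```text
[498.91012122 169.9565644   69.27715584]
```

View pics/side2.png

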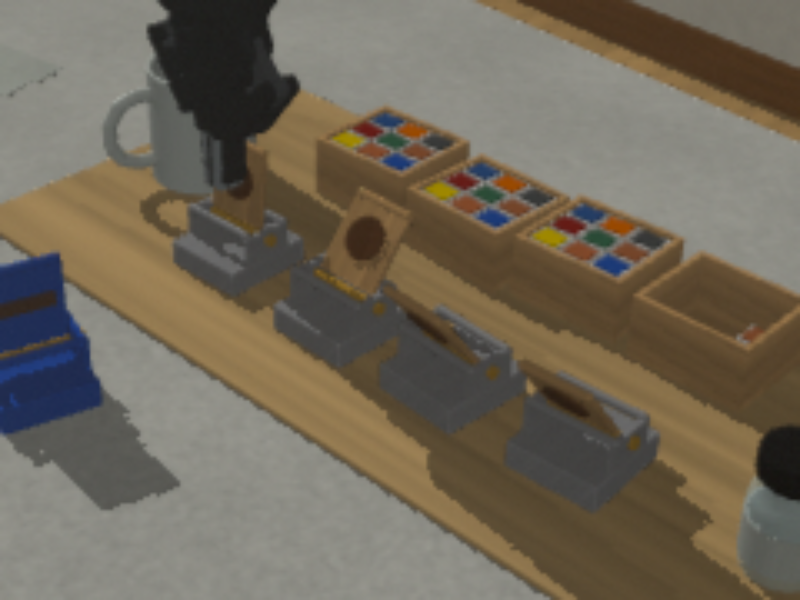

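The crop shows tag 1 near upright against the fingers, at px (240,190). I'll push a little more, then retreat.

Request:
carry_out:
  series:
    - [[-0.4,0,0,0,0,0,0],[-0.8,0,0,0,0,0,0],[-1.2,0,0,0,0,0,0],[-1.2,0,0,0,0,0,0]]

```text
clock: 3.37
eef_pos: [511.8, 169.9, 69.4]
tool_rot: [3.141, 0.001, 3.138]
force: [0.0, 0.3, -0.6]
width: 0.1
```

Request:
carry_out:
  series:
    - [[1.5,0,0,0,0,0,0],[3.5,0,0,0,0,0,0],[6,0,0,0,0,0,0],[8,0,-2,0,0,0,0],[8,0,-5,0,0,0,0]]

```text
clock: 3.78
eef_pos: [423.1, 168.7, 117.4]
tool_rot: [-3.137, -0.012, 3.141]
force: [0.7, 0.2, -0.0]
width: 0.2
```

Run:
```python
from cell import *
import cv2
print(read_state()["eef_pos"])
d=get_image("side");cv2.imwrite("pics/side3.png",cv2.resize(d["img"][180:360,200:440],(800,600)))
```

```text
[423.13477782 168.74266255 117.41885403]
```

View pics/side3.png

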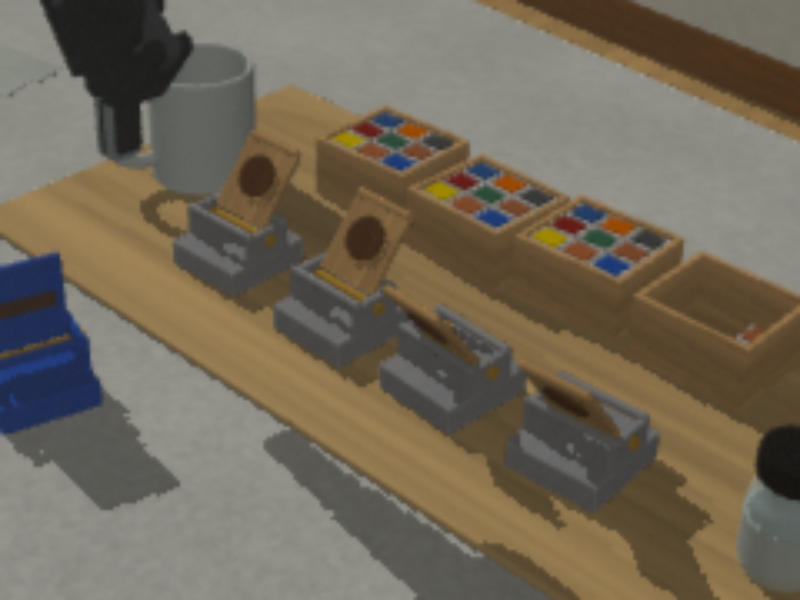

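Tag 1 now shows its disc at px (258,175). Next I'll go to tag 3.

Request:
carry_out:
  series:
    - [[-0.3,-3.8,-1,0,0,0,0],[-0.6,-7.7,-1,0,0,0,0],[-0.9,-11.6,-1,0,0,0,0],[-1.2,-15.5,-1,0,0,0,0],[-1.4,-19.2,-1,0,0,0,0]]

```text
clock: 4.25
eef_pos: [444.4, -23.9, 129.6]
tool_rot: [-3.141, 0.001, 3.139]
force: [1.2, -0.1, -0.1]
width: -0.2
```

Request:
carry_out:
  series:
    - [[0,0,0,0,0,0,0],[0,0,2.5,0,0,0,0],[0,0,5.0,0,0,0,0],[0,0,6.0,0,0,0,0],[0,0,6.0,0,0,0,0]]

```text
clock: 4.67
eef_pos: [442.7, -21.9, 67.4]
tool_rot: [-3.142, -0.004, 3.139]
force: [0.0, -0.7, 0.3]
width: -0.3
```

Request:
carry_out:
  series:
    - [[-0.6,0,0,0,0,0,0],[-1.2,0,0,0,0,0,0],[-1.8,0,0,0,0,0,0],[-2.3,0,0,0,0,0,0],[-2.7,0,0,0,0,0,0]]

```text
clock: 5.08
eef_pos: [472.6, -21.9, 70.0]
tool_rot: [3.142, 0.002, 3.139]
force: [0.1, 0.4, 0.6]
width: 0.0
```

Request:
carry_out:
  series:
    - [[-0.4,0,0,0,0,0,0],[-0.8,0,0,0,0,0,0],[-1.2,0,0,0,0,0,0],[-1.6,0,0,0,0,0,0],[-2.0,0,0,0,0,0,0]]

```text
clock: 5.5
eef_pos: [491.3, -22.1, 69.3]
tool_rot: [3.142, -0.0, 3.139]
force: [-0.8, 0.2, 0.1]
width: -0.0
```

Request:
carry_out:
  series:
    - [[-0.4,0,0,0,0,0,0],[-0.8,0,0,0,0,0,0],[-1.2,0,0,0,0,0,0],[-1.6,0,0,0,0,0,0],[-2.0,0,0,0,0,0,0]]

```text
clock: 5.92
eef_pos: [511.4, -22.1, 69.3]
tool_rot: [3.142, -0.0, 3.139]
force: [0.2, 0.2, 0.2]
width: -0.1
```

Request:
carry_out:
  series:
    - [[-0.4,0,0,0,0,0,0],[-0.8,0,0,0,0,0,0],[-1.1,0,0,0,0,0,0],[-1.1,0,0,0,0,0,0]]

```text
clock: 6.25
eef_pos: [522.9, -22.1, 69.3]
tool_rot: [3.141, 0.001, 3.139]
force: [0.6, 0.6, 0.3]
width: -0.5
```

Request:
carry_out:
  series:
    - [[1.5,0,0,0,0,0,0],[3.5,0,0,0,0,0,0],[6,0,0,0,0,0,0],[8,0,-2,0,0,0,0],[8,0,-5,0,0,0,0]]

```text
clock: 6.67
eef_pos: [433.9, -22.1, 117.5]
tool_rot: [-3.141, -0.014, 3.139]
force: [-0.6, -0.6, -0.1]
width: -0.3
```

Request:
carry_out:
  series:
    - [[0,0,-4,0,0,0,0],[0,0,-8,0,0,0,0],[0,0,-8,0,0,0,0],[0,0,-8,0,0,0,0],[0,0,-8,0,0,0,0]]

```text
clock: 7.08
eef_pos: [441.5, -22.0, 199.3]
tool_rot: [-3.141, -0.0, 3.139]
force: [-0.6, 0.2, 0.1]
width: -0.0
```

Run:
```python
from cell import *
import cv2,numpy as np
print(read_state()["eef_pos"])
for n in ["side","top"]:
    d=get_image(n);np.savez(f"pics/{n}4.npz",**d)
    c=d["img"][180:360,200:440] if n=="side" else d["img"][150:330,180:500]
    cv2.imwrite(f"pics/{n}4.png",cv2.resize(c,(800,600 if n=="side" else 450)))
from h import *
np.set_printoptions(precision=1,suppress=True,linewidth=200)
for k in (0,4):
  for n in ("top","side"):
    d=load(f"{n}{k}");W=pts(d);b=W[...,2];hsv=cv2.cvtColor(d["img"],cv2.COLOR_BGR2HSV)
    for y in (170,68,-22,-115):
        r=(abs(W[...,1]-y)<45)&(W[...,0]>440)&(W[...,0]<590)
        g=r&(hsv[...,1]<60)&(b>15)&(b<50); t=r&(hsv[...,1]>=70)&(b>45)&(b<100)
        P=W[t]; nn=np.linalg.svd(P-P.mean(0))[2][2];nn*=np.sign(nn[2])
        print(k,n,y,cv2.minAreaRect(W[g][:,:2].astype(np.float32))[0],"angle",np.arctan2(-nn[2],nn[0])if 0 else np.sign(-nn[0])*np.arcsin(nn[2]))
```

```text
[441.49300978 -22.03073935 199.26488109]
0 top 170 (508.00146484375, 170.13348388671875) angle -0.680610326712436
0 top 68 (510.28692626953125, 67.69818115234375) angle 0.6787285779922005
0 top -22 (519.0321655273438, -21.90313148498535) angle -0.6773685636299207
0 top -115 (528.1978149414062, -115.2806396484375) angle -0.6737102683684562
0 side 170 (507.7349853515625, 169.47689819335938) angle -0.6019023661695855
0 side 68 (508.8637390136719, 68.59810638427734) angle 0.6613861984335574
0 side -22 (517.1181030273438, -21.713472366333008) angle -0.6405117357754373
0 side -115 (527.1187133789062, -114.17158508300781) angle -0.6160995456298322
4 top 170 (507.54193115234375, 170.215576171875) angle 0.6681940583139464
4 top 68 (510.5019836425781, 67.91576385498047) angle 0.6748428604150543
4 top -22 (0.0, 0.0) angle 0.0
4 top -115 (0.0, 0.0) angle 0.0
4 side 170 (507.0210876464844, 171.20437622070312) angle 0.6763709289148645
4 side 68 (509.89013671875, 68.13777160644531) angle 0.6623551859600815
4 side -22 (517.0177001953125, -20.953781127929688) angle 0.6754564625546604
4 side -115 (527.0944213867188, -114.78779602050781) angle -0.5993230769096204<stdin>:16: RuntimeWarning: Mean of empty slice.
  ret = um.true_divide(
```

View pics/side4.png

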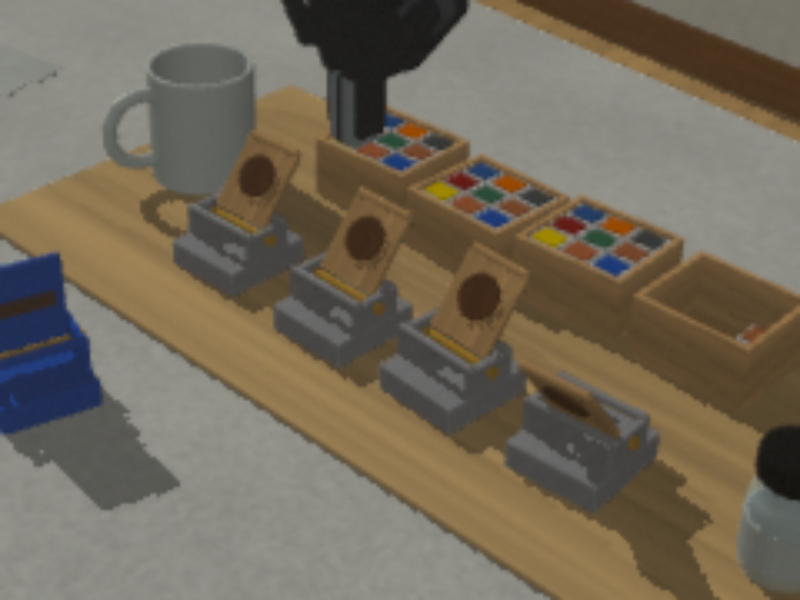

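View pics/top4.png

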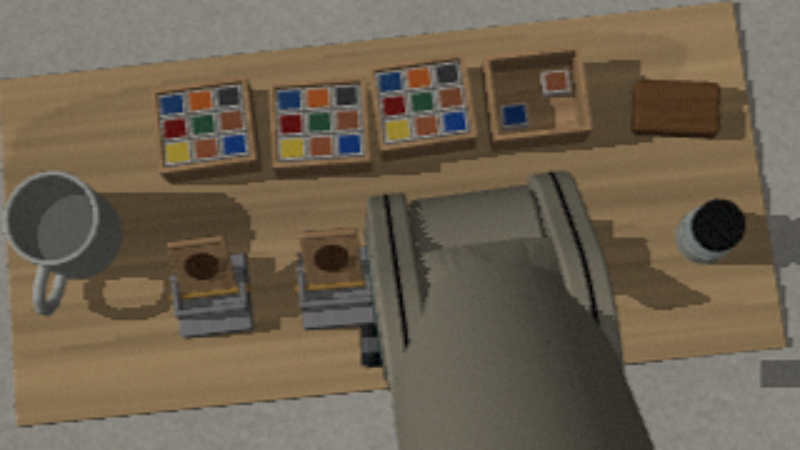

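Tags 1–3 show discs at px (258,175), (363,238) and (480,297) in the side crop. Tag 4 still shows its bar, and the gripper is raised clear of everything, so I'm handing in.

```bash
python3 -c "
from cell import *
print(finish_job(), read_state()['clock'])"
```

```text
the job is handed in; nothing more can be done
the job is handed in; nothing more can be done
```

The tags are set and the job is handed in. I flipped two with the closed fingertip, pushing slowly from behind: the leftmost tag (y≈170 mm) and the third (y≈-22 mm). The other two were already right, so I left them alone.

- **Tags:** The last side view puts the three tags at the full boxes at about +0.68, +0.66 and +0.68 rad, disc face up. The tag at the box with two pans reads about -0.60 rad, bar face up. I never touched that tag; the first top view read it at -0.67 rad, and the side view sees it at a steep slant.
- **Stands and other things:** The stand centres read within about 2 mm of where they started. The boxes, mug, jar and sanding block look unmoved in the pictures. The wrist force read under about 1 N at the end of each push.
- **Not checked:** The arm hid stands 3 and 4 in the final top view, so their check rests on the side view alone. The arm was raised clear, and the moves had taken about 7 s of the 54 s.

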